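Shut the loaded centrifuge, peel the top tray off the clinging stack and hold it ready

TASK

The mini centrifuge is loaded: first shut its lid fully, which starts the spin. Then peel the top tray off the stack of interlocked trays - lift a front corner first to break the cling while its back edge is still hooked, draw it forward out of the hooks and lift it away - so that the trays below stay where they are. Finish while still holding that tray in the gripper, level and open side up, in the air close in front of the centrifuge at its ready point, touching nothing else, and leave the bottle, the beaker and the pen where they are.

Things in the scene. Friction and masses are not known exactly. Their poses are not given: they have to be found in the camera images.
- tray_1: top one of four equal stacked grey plastic micro-tube trays, empty, about 0.15 kg, 116 x 160 x 32 mm. Origin under the middle of its foot; x to its back (hooked) edge, y along its long side, z up. Foot 85 x 135 mm, z 0 to 10 mm; wall outside x -47 to 47, y -72 to 72 mm; rim z 24 to 32 mm all round: front x -55 to -45, sides |y| 70 to 80, back x 45 to 61 mm. Floor ribs end at z 10.5 mm
- front_corner_left (a point): top of the top tray's front rim near its left front corner: x -50, y 45, z 32 mm in the tray's frame. The rim is 10 mm wide and 8 mm high with upright sides: pinch it across x from above, one finger inside the tray and one outside in front; below it are 14 mm of air to the next rim
- front_corner_right (a point): the same near the right front corner: x -50, y -45, z 32 mm in the tray's frame
- tongues (a point): line about which the top tray tilts, its tongue ends: x 54.5, y 0, z 10 mm in its frame. Two tongues (y -46 and 46, 20 mm wide, 3.5 mm thick) lie on the next tray's back rim under two hooks, 6.5 mm high inside, overlapping by 4.5 mm. Lifted level it takes the stack along. With the front raised 15 to 25 mm (0.15 to 0.25 rad), draw it 12 mm or more forward (-x): it is free
- tray_2: next tray down, same shape and axes, origin 22 mm below tray_1's (44 mm above the bench), two more under it; all loose. Each foot sits 10 mm deep in the mouth below, 2.5 mm free all round. Near the front, sprung nubs in its sides click under small ridges of the mouth below: neighbours cling with up to about 1 N until the front is some 10 mm up; then it swings freely
- centrifuge: mini centrifuge, white housing 210 x 160 mm, 141 mm high with its dark see-through dome lid shut; it cannot be shifted. Origin: under its middle, on the bench; x points to its back, where the lid is hinged, z up; its front (-x) faces the robot's left, towards the trays
- centrifuge_lid (a joint): the lid's hinge, rad: 0 shut, 1.4 fully open. The lid stays where it is left above about 1.0 rad; well below that it sinks shut by itself in a second or two. Moving it takes less than 1 N at its front edge. Its axis passes through point lid_hinge along the centrifuge's y
- lid_hinge (a point): middle of the lid's hinge axis: x 87.5, y 0, z 64 mm in the centrifuge's frame. Shut, the dome's outside 140 mm in front of the axis lies about 71 mm above it; this point swings with the lid about the axis, to about 150 mm above and 45 mm behind it when the lid is fully open
- lid_tab (a point): point on the outside of the lid at its front, moves with it: shut at x -80, y 0, z 75 mm in the centrifuge's frame, 168 mm from the hinge axis. Open, it is near the lid's upper end (about 235 mm above the bench) and the dome's outside faces back (+x): push it there towards the front and the lid swings shut
- ready_point (a point): point in the air 200 mm in front of the centrifuge's middle (x -200, y 0 in its frame), 150 mm above the bench: hold the middle of the tray there
- bottle: small clear lab bottle with a wide blue cap, 56 mm across, 104 mm high, loose; origin under its middle; leave alone
- beaker_glass: clear beaker, 54 mm across, 69 mm high, loose; origin under its middle; leave alone
- pen: marker pen, 134 mm long, 11 mm thick, lying loose; origin under its middle; leave alone

How it is judged:
By the outcome, as a careful person would: the job done as asked, in the order asked, and still so for the second after the job is handed in, while the arm keeps its last pose, push and grip.
It also fails if it takes over 45 s, if anything falls off the work surface, if the arm or the gripper's body presses on something with over 40 N, if the wrist force passes 120 N, or if a joint passes its speed limit or range.

ROBOT

A 7-joint arm with a two-finger parallel gripper is mounted at the origin on the work surface; the furniture and walls round the work are solid. World frame = base frame: x ahead of the robot, y to its left, z up, the work surface at z = 0. Lengths are in m, angles in rad, forces in N, time in s.
With the tool pointing down it reaches from about 0.4 to 0.85 m from the base axis. Payload 10.4 kg.
Tool frame: the origin (TCP) lies on the centre line of the jaws, within the pads' length; the fingertips stand 22 mm ahead of it and the grasp point (between the pads) lies 3 mm ahead of it; z points along the fingers, y is the line along which they close (so a half turn about z gives the same grasp; the last joint's range is limited). The gripper opens to 87 mm and grips with 3 to 60 N. Pads are 19 mm wide; open, the fingers measure 117 mm over their backs; the gripper's body (75 mm by 190 mm) begins 51 mm behind the grasp point.
Start: joints at [-1.257, 0.332, -0.065, 1.46, 0.022, 1.35, -0.088], TCP at [0.207, 0.59, 0.245] pointing down, gripper open.
Joint ranges: [-2.6, 2.6], [-0.5, 2.12], [-1.47, 1.34], [0.16, 2.42], [-1.27, 4.41], [0.06, 2.06], [-2.6, 2.6]. Speed limits (rad/s): [2.22, 2.22, 2.79, 2.79, 3.14, 3.14, 3.14].

INTERFACE

Orientations are given as a unit quaternion [x, y, z, w].
In Python, from bench import r gives the robot as it stands.
- The arm moves only by the tool jog_arm, called after "Emit:" as a command line: name --argument value ..., lists and objects as JSON in quotes. Schema: {"type":"object","properties":{"rows":{"type":"array","items":{"type":"object","properties":{"tx":{"type":"number"},"ty":{"type":"number"},"tz":{"type":"number"},"turn":{"type":"number"},"aperture":{"type":"number"}},"additionalProperties":false,"required":["aperture"]},"minItems":1,"maxItems":12},"clamp_n":{"type":"number"},"only":{"type":"string"},"quiet":{"type":"boolean"},"lines":{"type":"string"}},"required":["rows"],"additionalProperties":false}. rows is a list of rows, 1 to 12 of them, each an object with the fields tx, ty, tz (the shift in parts of the range, where 1.0 means 75 cm), turn (a turn about the tool's z in parts of the range, where 1.0 means pi rad), aperture (the finger opening in m); a field left out counts as zero (the opening has to be given); each row is the pose to reach, as a shift and turn from the pose commanded when the call began, along the tool's axes at that moment; what a row does not reach only later rows make up. A row lasts 1/10 s, in which the tool goes at most 0.05 m and 0.15 rad, less where a joint would pass 70% of its speed; a pose out of reach is approached as far as the arm can. The fingers move at their own pace and stop on an object; clamp_n is the grip in N (left out, the last holds). Time passes only in rows, so rows that do not move let the fingers close. The tool returns the time, the measured TCP pose, the force, the opening and the grip force at its end. only (a regular expression) keeps the lines of the reply that match it, lines (a string "A,B") keeps lines A to B, and quiet returns only ok. A shift or turn number past 1, either way, is cut back to 1. Input that does not fit is refused with a message, and nothing moves.
- r.read_state(): the state, without advancing time (a new reading comes with each control period).
- r.camera(name): name is "side" or "top"; returns a dict with "img" (420x560x3 uint8, red, green, blue), "fx", "fy", "cx", "cy" (pixels), "k1" (the pictures are not rectified: a ray, as slopes to the right and down, at radius r is drawn at 1 + k1 r^2 times it, then the intrinsics apply), "pose" (4x4, takes a point from camera to world coordinates). Camera axes: x right, y down, z forward; pixel columns grow to the right and rows downward; lengths in m; the calibration is good to about 2 mm. A picture is of the moment at which its call begins. There is no depth.
- r.close_job(): hands the job in; it is judged then, once.
The state is a dict: "time": time; "joint_positions": joint angles; "joint_vel": joint speeds; "joint_torque": joint torques, N m; "ee_pos": TCP position; "eef_rot": TCP orientation; "ft_force": force on the tool from outside, world axes, zero at the start; "torque": the same for the moment, N m; "width": finger opening in m; "grip_force": force on a finger pad.
Only numpy, scipy, OpenCV 4.12 (cv2) and the standard library are available. Lean on these libraries where they do the work, as an engineer would, in place of code of your own. Each camera call takes 0.05 s, during which the arm holds its last target. There are 200 camera calls.

## Working session

There is one attempt and no reset: what is moved stays moved. The work goes in short steps, Python scripts to look and compute and a tool call to move; the robot and the scene stay as the last step left them, time stands still between calls to the robot, and variables do not carry over. Pictures are saved under pics/ and viewed, at most 10 in all, crops included, and the job is handed in when it is done.

```bash
ls; mkdir -p pics
```

Run:
```python
from bench import r
import cv2,numpy as np,pickle
for n in ("side","top"):
    c=r.camera(n); pickle.dump(c,open(f'pics/{n}0.pkl','wb'))
    cv2.imwrite(f'pics/{n}0.png',c["img"][:,:,::-1])
    print(n,c["fx"],c["fy"],c["cx"],c["cy"],c["k1"]);print(np.round(c["pose"],4))
s=r.read_state(); print({k:np.round(v,3) for k,v in s.items()})
```

```text
bench.py
pics
side 412.80364382912506 412.80364382912506 278.1760320451069 210.9342594105292 -0.06844469325229832
[[-0.9984 -0.0282  0.0493  0.4743]
 [-0.0564  0.3892 -0.9194  1.1108]
 [ 0.0068 -0.9207 -0.3901  0.5558]
 [ 0.      0.      0.      1.    ]]
top 409.2519354915469 409.2519354915469 280.4274287389898 204.04771932826293 -0.1262632385544237
[[-0.5096 -0.7792  0.3649  0.0804]
 [-0.8604  0.4651 -0.2084  0.2762]
 [-0.0074 -0.4202 -0.9074  1.1973]
 [ 0.      0.      0.      1.    ]]
{'time': np.float64(0.1), 'joint_positions': array([-1.257,  0.333, -0.065,  1.461,  0.022,  1.35 , -0.089]), 'joint_vel': array([-0.001, -0.003, -0.   , -0.001, -0.   ,  0.001,  0.001]), 'joint_torque': array([ 1.0000e-03, -6.2454e+01,  2.4000e-02, -3.9072e+01, -6.2000e-02,
        3.6000e-02,  0.0000e+00]), 'ee_pos': array([0.206, 0.59 , 0.244]), 'eef_rot': array([ 0.168,  0.986, -0.001, -0.   ]), 'ft_force': array([-0.812,  0.164,  0.047]), 'torque': array([-0.008, -0.014,  0.019]), 'grip_force': np.float64(0.0), 'width': np.float64(0.087)}
```

View pics/side0.png

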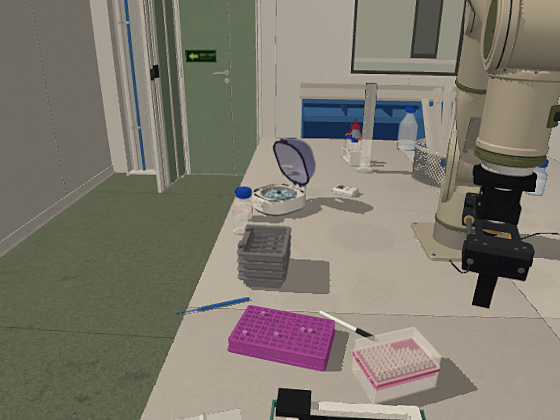

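View pics/top0.png

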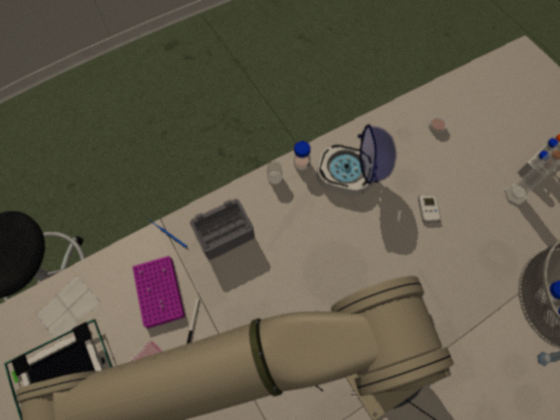

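Side view: tray stack at about (265,255), open centrifuge at (280,195) with lid at (295,160). Top view: stack at (223,230), centrifuge at (347,168), bottle at (302,155), beaker at (275,175). I'll take enlarged crops next.

Create h.py:
```python
import numpy as np,cv2,pickle
def load(n): return pickle.load(open(f'pics/{n}.pkl','rb'))
def KD(c): return np.array([[c['fx'],0,c['cx']],[0,c['fy'],c['cy']],[0,0,1.]]),np.array([c['k1'],0,0,0,0.])
def ray(c,uv):
    K,D=KD(c); p=cv2.undistortPoints(np.array([[uv]],float),K,D)[0,0]
    P=np.array(c['pose']); d=P[:3,:3]@[p[0],p[1],1]; return P[:3,3],d/np.linalg.norm(d)
def onz(c,uv,z): o,d=ray(c,uv); return o+d*(z-o[2])/d[2]
def tri(c1,u1,c2,u2):
    a,d=ray(c1,u1); b,e=ray(c2,u2); t=np.linalg.lstsq(np.c_[d,-e],b-a,rcond=None)[0]
    p,q=a+d*t[0],b+e*t[1]; return (p+q)/2,np.linalg.norm(p-q)
def proj(c,X):
    K,D=KD(c); T=np.linalg.inv(np.array(c['pose'])); return cv2.projectPoints(np.array(X,float).reshape(-1,3),cv2.Rodrigues(T[:3,:3])[0],T[:3,3],K,D)[0].reshape(-1,2)
```

Run:
```python
from h import *
S,T=load('side0'),load('top0')
a=S['img'][120:295,180:350,::-1]; b=T['img'][110:275,180:430,::-1]
A=cv2.resize(a,None,fx=4.5,fy=3.4*4.5/4.5*1.0,interpolation=cv2.INTER_CUBIC) if 0 else cv2.resize(a,None,fx=3.4,fy=3.4,interpolation=cv2.INTER_CUBIC)
B=cv2.resize(b,None,fx=3.2,fy=3.2,interpolation=cv2.INTER_CUBIC)
cv2.imwrite('pics/a.png',A);cv2.imwrite('pics/b.png',B)
```

```text
(no output)
```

View pics/a.png

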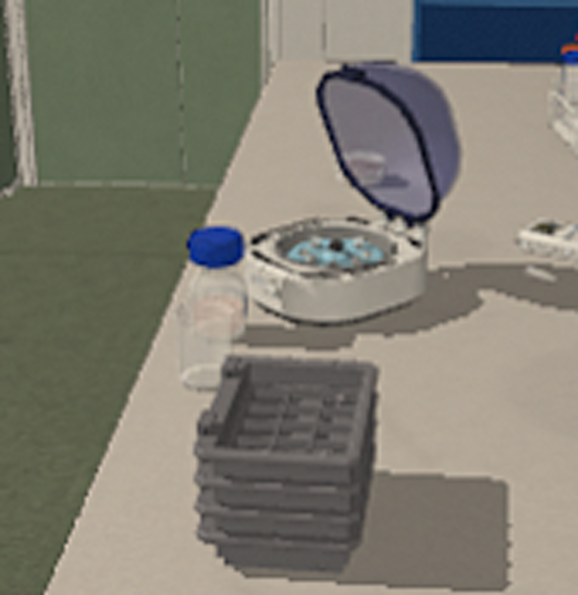

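View pics/b.png

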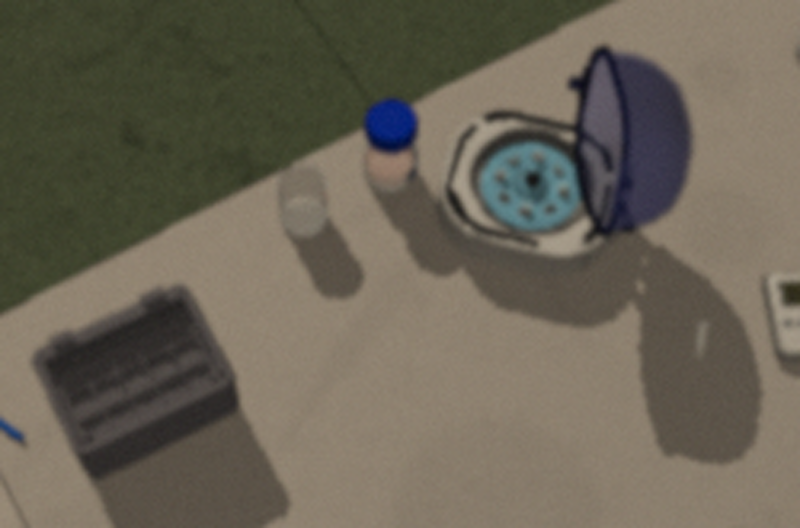

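Crop a (side, 3.4x): top tray rim corners at about (225,358), (378,365), (360,465), (197,460); rotor centre (338,245), lid tip (350,70), hinge on the right. Crop b (top, 3.2x): rim corners at about (183,287), (236,378), (92,458), (37,357); rotor (533,180), lid tip (602,50). The tray's hooks face away from the robot (+x).

Run:
```python
from h import *
np.set_printoptions(precision=4,suppress=True)
S,T=load('side0'),load('top0')
s=lambda p:(p[0]/3.4+180-.35,p[1]/3.4+120-.35); t=lambda p:(p[0]/3.2+180-.35,p[1]/3.2+110-.35)
# blobs
def blob(c,lo,hi,box):
    h=cv2.cvtColor(c['img'],cv2.COLOR_RGB2HSV); m=cv2.inRange(h,lo,hi); z=np.zeros_like(m); x0,y0,x1,y1=box; z[y0:y1,x0:x1]=m[y0:y1,x0:x1]
    n,l,st,ce=cv2.connectedComponentsWithStats(z); i=1+np.argmax(st[1:,4]); return ce[i],st[i]
cs,_=blob(S,(85,60,90),(105,255,255),(230,170,320,220)); ct,_=blob(T,(85,60,70),(105,255,255),(310,130,380,200))
print('rotor',cs,ct,tri(S,cs,T,ct))
P={'bf':((225,358),(183,287)),'ff':((378,365),(236,378)),'fn':((360,465),(92,458)),'bn':((197,460),(37,357)),
 'lidtip':((350,70),(602,50)),'hingecen':((408,215),(612,215)),'cap':((215,236),(391,117)), 'frontclip':((268,290),(450,178)),
 'far side corner':((252,245),(490,118))}
X={}
for k,(a,b) in P.items(): X[k],e=tri(S,s(a),T,t(b)); print(k,X[k],round(e,4))
print('z76 side'); Z={}
for k in ('bf','ff','fn','bn'):
    print(k,onz(S,s(P[k][0]),.098),onz(T,t(P[k][1]),.098))
for k in ('frontclip','far side corner','hingecen'): print(k,onz(T,t(P[k][1]),.064),onz(S,s(P[k][0]),.064))
```

```text
rotor [281.5385 193.9231] [345.4767 167.6284] (array([ 0.5393, -0.2311,  0.0531]), np.float64(0.00955209691727856))
bf [0.609  0.1264 0.0934] 0.0079
ff [0.4957 0.1295 0.0958] 0.0051
fn [0.5008 0.2757 0.0878] 0.0012
bn [0.613  0.2763 0.0881] 0.0009
lidtip [ 0.5441 -0.2857  0.2321] 0.0192
hingecen [ 0.4701 -0.2729  0.0772] 0.0068
cap [ 0.6578 -0.1361  0.101 ] 0.0043
frontclip [ 0.6078 -0.1779  0.0276] 0.0057
far side corner [ 0.633  -0.2427  0.0521] 0.0004
z76 side
bf [0.6117 0.1323 0.098 ] [0.6025 0.1275 0.098 ]
ff [0.4932 0.1366 0.098 ] [0.4975 0.1292 0.098 ]
fn [0.5007 0.2935 0.098 ] [0.4963 0.2758 0.098 ]
bn [0.6096 0.2943 0.098 ] [0.6087 0.2762 0.098 ]
frontclip [ 0.5884 -0.163   0.064 ] [ 0.6013 -0.0922  0.064 ]
far side corner [ 0.627  -0.2372  0.064 ] [ 0.6294 -0.2109  0.064 ]
hingecen [ 0.471  -0.2783  0.064 ] [ 0.4732 -0.3154  0.064 ]
```

Run:
```python
from h import *
np.set_printoptions(precision=4,suppress=True)
S,T=load('side0'),load('top0')
s=lambda p:(p[0]/3.4+180-.35,p[1]/3.4+120-.35); t=lambda p:(p[0]/3.2+180-.35,p[1]/3.2+110-.35)
print(tri(S,s((350,70)),T,t((578,83))))
# rotor hub dark dot, beaker base
print('hub',tri(S,s((337,243)),T,t((534,179))))
print('clip',tri(S,s((268,290)),T,t((447,188))))
def grab(c,box,f): x0,y0,x1,y1=box; return cv2.resize(c['img'][y0:y1,x0:x1,::-1],None,fx=f,fy=f,interpolation=cv2.INTER_CUBIC)
A=grab(S,(245,130,325,222),5); B=grab(T,(310,115,400,207),4.4)
A=A[:460]; B=cv2.resize(B,(396,405))
C=np.zeros((600,800,3),np.uint8); C[:A.shape[0],:400]=A; C[:405,402:798]=B
A2=grab(S,(232,220,300,292),0.1) 
cv2.imwrite('pics/c.png',C[:470])
```

```text
(array([ 0.5342, -0.2466,  0.2367]), np.float64(0.00043793439828552084))
hub (array([ 0.5456, -0.2368,  0.0592]), np.float64(0.0014270427184961123))
clip (array([ 0.6032, -0.169 ,  0.0294]), np.float64(0.013950099098959263))
```

View pics/c.png

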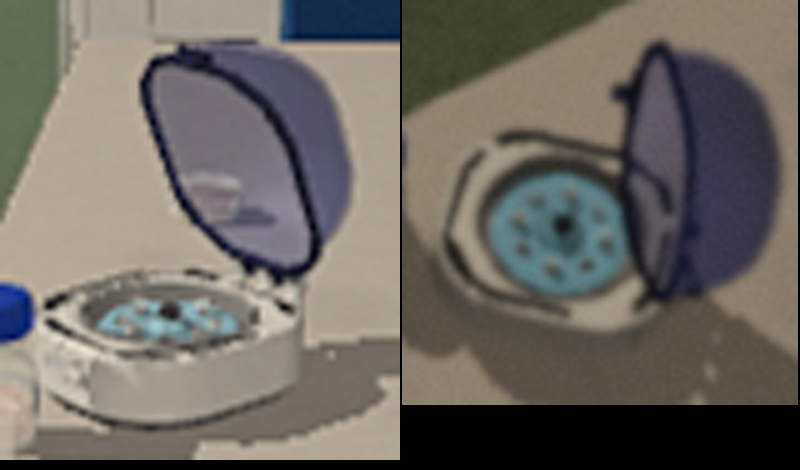

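Run:
```python
from h import *
np.set_printoptions(precision=4,suppress=True)
S,T=load('side0'),load('top0')
t=lambda p:(310+(p[0]-402)/4.4-.4,115+p[1]/4.4-.4); s=lambda p:(245+p[0]/5-.4,130+p[1]/5-.4)
for n,p in dict(far1=(510,133),far2=(600,145),near1=(500,305),near2=(640,330),fr1=(440,250),fr2=(480,140),axL=(440,210),hub=(562,225)).items(): print(n,onz(T,t(p),.062)[:2])
for n,p in dict(br1=(250,275),br2=(292,285),frL=(42,315),topfar=(160,275),topnear=(130,358),rightcorner=(300,325),ringlow=(290,270)).items(): print(n,onz(S,s(p),.062)[:2])
hub=np.array([.5456,-.2368])
for a in np.arange(-2.6,-1.5,.1):
    x=np.array([np.cos(a),np.sin(a)]);d=np.array([.5342,-.2466])-hub
    print(round(a,2),d@x, d@[-x[1],x[0]])
```

```text
far1 [ 0.6311 -0.2457]
far2 [ 0.588  -0.2979]
near1 [ 0.5142 -0.1583]
near2 [ 0.4466 -0.2329]
fr1 [ 0.5737 -0.1459]
fr2 [ 0.6374 -0.2229]
axL [ 0.6018 -0.1642]
hub [ 0.5457 -0.2339]
br1 [ 0.4912 -0.3008]
br2 [ 0.4609 -0.2815]
frL [ 0.6317 -0.2073]
topfar [ 0.5561 -0.2958]
topnear [ 0.5658 -0.132 ]
rightcorner [ 0.4554 -0.201 ]
ringlow [ 0.4624 -0.314 ]
-2.6 0.01482044523225632 0.002520794144251013
-2.5 0.014998064229453793 0.001028624989574868
-2.4 0.015025827526571455 -0.0004738218459788895
-2.3 0.014903457721921833 -0.001971534410272307
-2.2 0.014632177494142907 -0.0034495480544409146
-2.1 0.01421469738559732 -0.004893094954718531
-2.0 0.01365518871952909 -0.006287751667650749
-1.9 0.01295924192158059 -0.007619583244374166
-1.8 0.012133810662107496 -0.008875282464019146
-1.7 0.011187142377403165 -0.010042302795061974
-1.6 0.010128695864041436 -0.011108983756120504
```

The crop shows the rotor hub, the lid tab nub and the housing edges, giving a centrifuge centre near (0.543,-0.238), its x-axis yaw about -2.27 rad and the lid at roughly 1.2 rad. I'll go high past the stack while turning the jaws to close along world x.

The manual's scale: shifts go in shares of 75 cm and turns go in shares of pi rad. Converting my numbers, -0.376 m is -0.5013, -0.335 m is -0.4467, 1.234 rad is 0.3928.

Emit:
jog_arm --rows '[{"tx": -0.5013, "ty": -0.4467, "tz": -0.12, "turn": 0.3928, "aperture": 0}, {"tx": -0.5013, "ty": -0.4467, "tz": -0.12, "turn": 0.3928, "aperture": 0}, {"tx": -0.5013, "ty": -0.4467, "tz": -0.12, "turn": 0.3928, "aperture": 0}, {"tx": -0.5013, "ty": -0.4467, "tz": -0.12, "turn": 0.3928, "aperture": 0}, {"tx": -0.5013, "ty": -0.4467, "tz": -0.12, "turn": 0.3928, "aperture": 0}, {"tx": -0.5013, "ty": -0.4467, "tz": -0.12, "turn": 0.3928, "aperture": 0}, {"tx": -0.5013, "ty": -0.4467, "tz": -0.12, "turn": 0.3928, "aperture": 0}, {"tx": -0.5013, "ty": -0.4467, "tz": -0.12, "turn": 0.3928, "aperture": 0}, {"tx": -0.5013, "ty": -0.4467, "tz": -0.12, "turn": 0.3928, "aperture": 0}, {"tx": -0.5013, "ty": -0.4467, "tz": -0.12, "turn": 0.3928, "aperture": 0}, {"tx": -0.5013, "ty": -0.4467, "tz": -0.12, "turn": 0.3928, "aperture": 0}, {"tx": -0.5013, "ty": -0.4467, "tz": -0.12, "turn": 0.3928, "aperture": 0}]' --clamp_n 20

```text
time: 1.3
ee_pos: [0.4514, 0.1477, 0.3347]
eef_rot: [0.709, 0.706, 0.0, -0.0]
ft_force: [0.0, -0.5, -0.0]
width: 0.0029
grip_force: 0.0
```

```bash
python3 -c "
from bench import r
print(r.read_state()['joint_positions'])"
```

```text
[-0.81894508 -0.059729    0.39108047  1.70954245  0.02266067  1.48687401
 -0.43434423]
```

To row units: -0.53 m is -0.7067, -0.026 m is -0.0347.

Emit:
jog_arm --rows '[{"tx": -0.7067, "ty": -0.0347, "tz": -0.02, "aperture": 0}, {"tx": -0.7067, "ty": -0.0347, "tz": -0.02, "aperture": 0}, {"tx": -0.7067, "ty": -0.0347, "tz": -0.02, "aperture": 0}, {"tx": -0.7067, "ty": -0.0347, "tz": -0.02, "aperture": 0}, {"tx": -0.7067, "ty": -0.0347, "tz": -0.02, "aperture": 0}, {"tx": -0.7067, "ty": -0.0347, "tz": -0.02, "aperture": 0}, {"tx": -0.7067, "ty": -0.0347, "tz": -0.02, "aperture": 0}, {"tx": -0.7067, "ty": -0.0347, "tz": -0.02, "aperture": 0}, {"tx": -0.7067, "ty": -0.0347, "tz": -0.02, "aperture": 0}, {"tx": -0.7067, "ty": -0.0347, "tz": -0.02, "aperture": 0}, {"tx": -0.7067, "ty": -0.0347, "tz": -0.02, "aperture": 0}, {"tx": -0.7067, "ty": -0.0347, "tz": -0.02, "aperture": 0}]'

```text
time: 2.5
ee_pos: [0.4241, -0.3828, 0.348]
eef_rot: [0.709, 0.706, -0.002, -0.001]
ft_force: [0.2, 0.1, 0.2]
width: 0.0006
grip_force: 0.0
```

```bash
python3 -c "
from bench import r
print(r.read_state()['joint_positions'])"
```

```text
[-0.22038276  0.27930562  1.09357565  1.47631585 -0.24384914  1.53681598
  0.86166617]
```

To row units: 0.13 m is 0.1733, 0.1 m is 0.1333.

Emit:
jog_arm --rows '[{"tz": 0.0667, "aperture": 0}, {"tz": 0.1333, "aperture": 0}, {"tz": 0.1733, "aperture": 0}, {"tz": 0.1733, "aperture": 0}]'

```text
time: 2.9
ee_pos: [0.4248, -0.3763, 0.2152]
eef_rot: [0.706, 0.708, -0.0, -0.004]
ft_force: [-0.2, 0.4, 0.6]
width: 0.0008
grip_force: 0.0
```

Run:
```python
from h import *
from bench import r
S=r.camera('side');T=r.camera('top')
pickle.dump(S,open('pics/side1.pkl','wb'));pickle.dump(T,open('pics/top1.pkl','wb'))
g=lambda c,x0,y0,w:cv2.resize(c['img'][y0:y0+w,x0:x0+w,::-1],(400,400),interpolation=cv2.INTER_CUBIC)
cv2.imwrite('pics/d.png',np.hstack([g(S,230,90,130),g(T,310,90,130)]))
```

```text
(no output)
```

View pics/d.png

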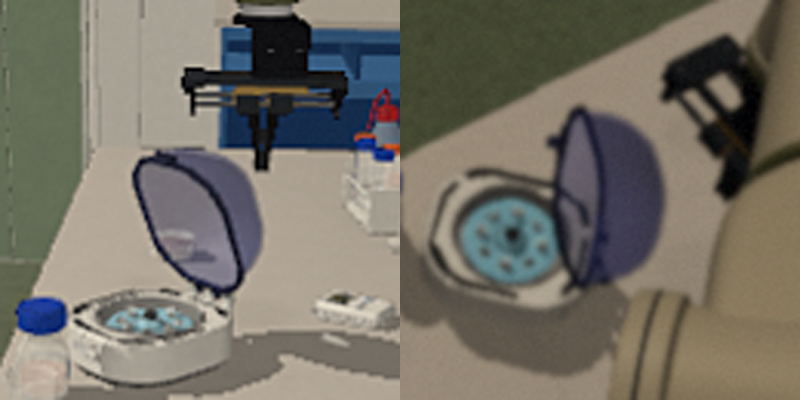

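The fingers are behind the open lid, at right of it in both views (side crop about (262,150)). Push it forward.

Emit:
jog_arm --rows '[{"tx": 0.0267, "ty": 0.0227, "aperture": 0}, {"tx": 0.0467, "ty": 0.04, "aperture": 0}, {"tx": 0.0667, "ty": 0.056, "aperture": 0}, {"tx": 0.0827, "ty": 0.0693, "aperture": 0}, {"tx": 0.0987, "ty": 0.0827, "aperture": 0}, {"tx": 0.1147, "ty": 0.096, "aperture": 0}, {"tx": 0.1307, "ty": 0.1093, "aperture": 0}, {"tx": 0.1467, "ty": 0.1227, "aperture": 0}, {"tx": 0.1627, "ty": 0.136, "aperture": 0}, {"tx": 0.1787, "ty": 0.1493, "aperture": 0}]'

```text
time: 4.0
ee_pos: [0.5375, -0.2455, 0.2194]
eef_rot: [0.707, 0.707, -0.0, -0.0]
ft_force: [0.6, -0.6, -1.0]
width: 0.0004
grip_force: 0.0
```

Run:
```python
from h import *
from bench import r
S=r.camera('side');T=r.camera('top')
pickle.dump(S,open('pics/side2.pkl','wb'));pickle.dump(T,open('pics/top2.pkl','wb'))
g=lambda c,x0,y0,w:cv2.resize(c['img'][y0:y0+w,x0:x0+w,::-1],(400,400),interpolation=cv2.INTER_CUBIC)
cv2.imwrite('pics/e.png',np.hstack([g(S,230,90,130),g(T,310,90,130)]))
```

```text
(no output)
```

View pics/e.png

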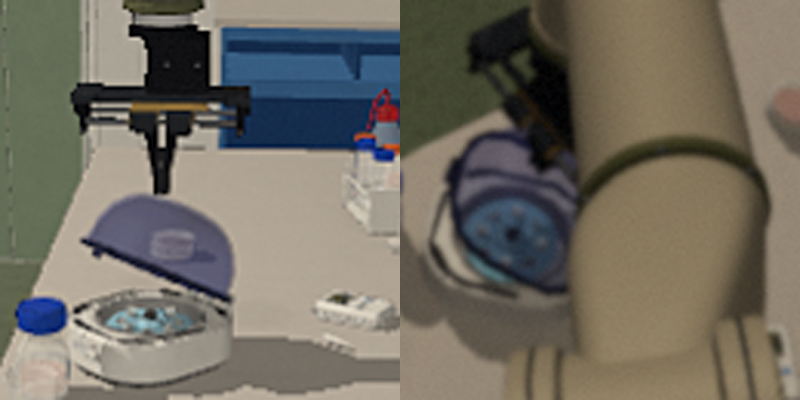

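The lid is now about 0.4 rad open and sinking (side crop, front edge at (85,240)). I'll move over towards the trays while it closes, then check it along with enlarged tray crops.

To row units: 0.5 m is 0.6667, -0.1 m is -0.1333.

Emit:
jog_arm --rows '[{"tx": 0.6667, "ty": -0.1333, "tz": -0.08, "aperture": 0.03}, {"tx": 0.6667, "ty": -0.1333, "tz": -0.08, "aperture": 0.03}, {"tx": 0.6667, "ty": -0.1333, "tz": -0.08, "aperture": 0.03}, {"tx": 0.6667, "ty": -0.1333, "tz": -0.08, "aperture": 0.03}, {"tx": 0.6667, "ty": -0.1333, "tz": -0.08, "aperture": 0.03}, {"tx": 0.6667, "ty": -0.1333, "tz": -0.08, "aperture": 0.03}, {"tx": 0.6667, "ty": -0.1333, "tz": -0.08, "aperture": 0.03}, {"tx": 0.6667, "ty": -0.1333, "tz": -0.08, "aperture": 0.03}, {"tx": 0.6667, "ty": -0.1333, "tz": -0.08, "aperture": 0.03}, {"tx": 0.6667, "ty": -0.1333, "tz": -0.08, "aperture": 0.03}, {"tx": 0.6667, "ty": -0.1333, "tz": -0.08, "aperture": 0.03}, {"tx": 0.6667, "ty": -0.1333, "tz": -0.08, "aperture": 0.03}]'

```text
time: 5.3
ee_pos: [0.4361, 0.2551, 0.2793]
eef_rot: [0.706, 0.708, -0.0, 0.0]
ft_force: [0.8, -0.3, -0.6]
width: 0.0296
grip_force: 0.0
```

Emit:
jog_arm --rows '[{"aperture": 0.03}, {"aperture": 0.03}, {"aperture": 0.03}, {"aperture": 0.03}, {"aperture": 0.03}]'

```text
time: 5.8
ee_pos: [0.4369, 0.253, 0.2796]
eef_rot: [0.707, 0.707, 0.0, -0.0]
ft_force: [0.2, -0.3, 0.8]
width: 0.0305
grip_force: 0.0
```

Run:
```python
from h import *
from bench import r
S=r.camera('side');T=r.camera('top')
pickle.dump(S,open('pics/side3.pkl','wb'));pickle.dump(T,open('pics/top3.pkl','wb'))
def g(c,x0,y0,w,h,f): return cv2.resize(c['img'][y0:y0+h,x0:x0+w,::-1],(int(w*f),int(h*f)),interpolation=cv2.INTER_CUBIC)
S0,T0=load('side0'),load('top0')
C=np.zeros((600,800,3),np.uint8)
C[:396,:390]=g(S0,232,220,65,66,6); C[:396,400:790]=g(T0,188,195,65,66,6)
C[400:600,:300]=g(S,230,150,120,80,2.5); C[400:600,320:620]=g(T,310,115,120,80,2.5)
cv2.imwrite('pics/f.png',C)
```

```text
(no output)
```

View pics/f.png

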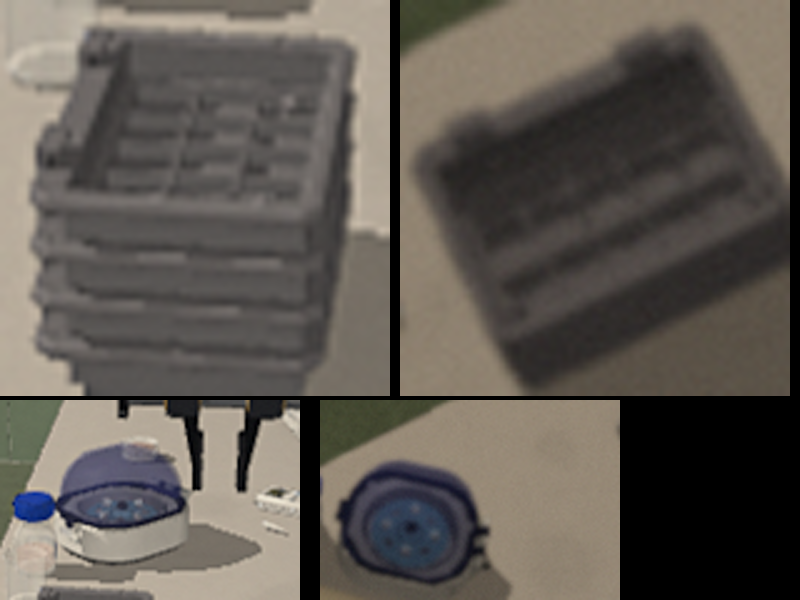

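The lid looks fully shut (bottom crops: dome seated on the housing in both views, tab at (343,508), hinges at (482,540)). The tray rim's outer corners are, side: (352,42), (325,214), (62,210); top: (787,203), (505,345), (418,165), (705,33).

Run:
```python
from h import *
np.set_printoptions(precision=4,suppress=True)
S,T=load('side0'),load('top0'); T3=load('top3');S3=load('side3')
s=lambda p:(232+p[0]/6-.4,220+p[1]/6-.4); t=lambda p:(188+(p[0]-400)/6-.4,195+p[1]/6-.4)
P=dict(ff=((352,42),(787,203)),fn=((325,214),(505,345)),bn=((62,210),(418,165)),bf=((85,38),(705,33)))
for k,(a,b) in P.items():
    p,e=tri(S,s(a),T,t(b)); print(k,p,e,onz(T,t(b),.098)[:2],onz(S,s(a),.098)[:2])
tab=onz(T3,(310+23/2.5,115+108/2.5),.075);hg=onz(T3,(310+160/2.5,115+140/2.5),.064);d=hg-tab
print(tab,hg,np.linalg.norm(d[:2]),np.arctan2(d[1],d[0]))
tabs=onz(S3,(230+65/2.5,150+112/2.5),.075);print('tab side',tabs)
s2=lambda p:(230+p[0]/2.5,150+(p[1]-400)/2.5); t2=lambda p:(310+(p[0]-320)/2.5,115+(p[1]-400)/2.5)
print('tab',tri(S3,s2((65,512)),T3,t2((343,508))))
# gripper check: expected px of fingertip (TCP .437,.253,.2796 -> tip z .2576) in side3
print('tip px',proj(S3,[[.437,.253,.2576]]))
```

```text
ff [0.496  0.1338 0.0984] 0.0028130180403652155 [0.4977 0.1335] [0.4947 0.1343]
fn [0.502  0.2833 0.096 ] 0.0031007859565068503 [0.5028 0.283 ] [0.5004 0.2882]
bn [0.6053 0.2794 0.0928] 0.007686296188036625 [0.6071 0.279 ] [0.6   0.292]
bf [0.6085 0.1225 0.088 ] 0.010819506738589831 [0.5978 0.1246] [0.611  0.1384]
[ 0.6071 -0.1701  0.075 ] [ 0.4831 -0.2995  0.064 ] 0.17919167901628186 -2.334906033147231
tab side [ 0.6154 -0.1527  0.075 ]
tab (array([ 0.6151, -0.1748,  0.0651]), np.float64(0.0061746414624246435))
tip px [[316.3499 184.3506]]
```

Tray yaw is about -0.037 rad and its top is at z 0.097. The left front rim point is near (0.506,0.254), so I'm approaching it now.

To row units: 0.1765 m is 0.2353, 0.17 m is 0.2267, 0.037 rad is 0.0118.

Emit:
jog_arm --rows '[{"tx": 0.0013, "ty": 0.0467, "turn": 0.0118, "aperture": 0.03}, {"tx": 0.0013, "ty": 0.092, "tz": 0.04, "turn": 0.0118, "aperture": 0.03}, {"tx": 0.0013, "ty": 0.092, "tz": 0.0933, "turn": 0.0118, "aperture": 0.03}, {"tx": 0.0013, "ty": 0.092, "tz": 0.1467, "turn": 0.0118, "aperture": 0.03}, {"tx": 0.0013, "ty": 0.092, "tz": 0.1867, "turn": 0.0118, "aperture": 0.03}, {"tx": 0.0013, "ty": 0.092, "tz": 0.2133, "turn": 0.0118, "aperture": 0.03}, {"tx": 0.0013, "ty": 0.092, "tz": 0.2267, "turn": 0.0118, "aperture": 0.03}, {"tx": 0.0013, "ty": 0.092, "tz": 0.2353, "turn": 0.0118, "aperture": 0.03}, {"tx": 0.0013, "ty": 0.092, "tz": 0.2353, "turn": 0.0118, "aperture": 0.03}]'

```text
time: 6.8
ee_pos: [0.5058, 0.2545, 0.1031]
eef_rot: [0.72, 0.694, -0.0, 0.0]
ft_force: [-1.0, 0.3, -0.1]
width: 0.0302
grip_force: 0.0
```

Run:
```python
from h import *
from bench import r
S=r.camera('side');T=r.camera('top')
pickle.dump(S,open('pics/side4.pkl','wb'));pickle.dump(T,open('pics/top4.pkl','wb'))
def g(c,x0,y0,w,h,f): return cv2.resize(c['img'][y0:y0+h,x0:x0+w,::-1],(int(w*f),int(h*f)),interpolation=cv2.INTER_CUBIC)
C=np.zeros((480,780,3),np.uint8)
C[:,:390]=g(S,245,205,65,80,6); C[:,390:]=g(T,188,185,65,80,6)
cv2.imwrite('pics/g.png',C)
```

```text
(no output)
```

View pics/g.png

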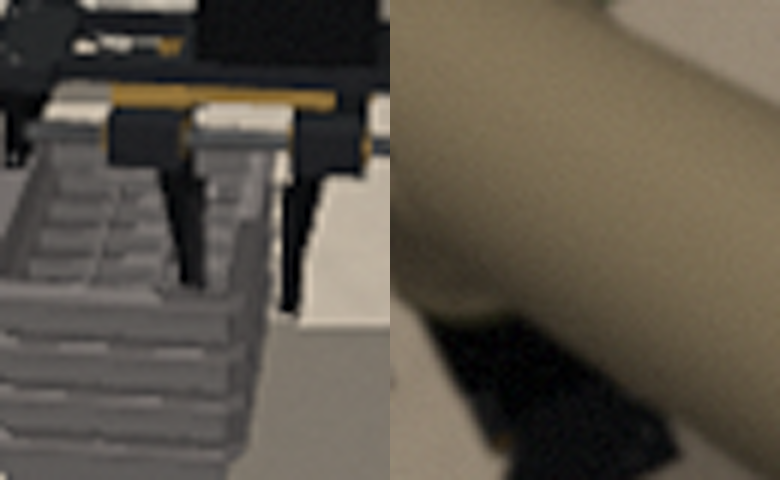

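The inner finger (185,285) is inside the tray and the outer one (292,310) is in front, with the rim about centred between them. Closing gently.

Emit:
jog_arm --rows '[{"aperture": 0.016}, {"aperture": 0.016}, {"aperture": 0.012}, {"aperture": 0.008}, {"aperture": 0.004}]' --clamp_n 5

```text
time: 7.4
ee_pos: [0.5058, 0.2545, 0.1032]
eef_rot: [0.72, 0.694, 0.0, -0.0]
ft_force: [0.1, -1.1, 1.3]
width: 0.0098
grip_force: 5.0
```

Emit:
jog_arm --rows '[{"aperture": 0}, {"aperture": 0}, {"aperture": 0}]' --clamp_n 45

```text
time: 7.7
ee_pos: [0.5058, 0.2545, 0.1032]
eef_rot: [0.72, 0.694, 0.0, -0.0]
ft_force: [-1.5, -0.6, 3.7]
width: 0.0093
grip_force: 45.0
```

To row units: -0.021 m is -0.028, -0.018 m is -0.024.

Emit:
jog_arm --rows '[{"aperture": 0}, {"ty": 0.0013, "tz": -0.004, "aperture": 0}, {"ty": 0.0027, "tz": -0.008, "aperture": 0}, {"ty": 0.004, "tz": -0.012, "aperture": 0}, {"ty": 0.0053, "tz": -0.016, "aperture": 0}, {"ty": 0.0067, "tz": -0.02, "aperture": 0}, {"ty": 0.0073, "tz": -0.024, "aperture": 0}, {"ty": 0.008, "tz": -0.028, "aperture": 0}, {"ty": 0.008, "tz": -0.028, "aperture": 0}]' --clamp_n 8

```text
time: 8.6
ee_pos: [0.512, 0.2543, 0.1245]
eef_rot: [0.72, 0.694, 0.0, 0.0]
ft_force: [-0.4, -0.5, -1.8]
width: 0.0107
grip_force: 8.0
```

Run:
```python
from h import *
from bench import r
S=r.camera('side');pickle.dump(S,open('pics/side5.pkl','wb'))
O=load('side4')
d=np.abs(S['img'].astype(int)-O['img']).sum(2)[225:290,235:300]
np.set_printoptions(linewidth=250)
print((cv2.resize(d.astype(np.float32),(33,33),interpolation=cv2.INTER_AREA)>40).astype(int).tolist().__repr__().replace('], ','\n').replace(', ',''))
```

```text
[[000011111111111111111111111111111
[000111111111111111111111111111111
[000111110100001111111111111111111
[000011110000101111111111111111111
[000011110000000100110111111101111
[000110100000010000111011111111111
[001101100000110000111011011111111
[011101100000011010111011111111111
[111111000010111000011111111111110
[111111000000010100111111111111110
[111000000000100000111111111111110
[111100001111111100111111011011100
[110111111111111100001111101011100
[100011111111000000001111000011100
[111111111111111111001110000011100
[010000000000000111000000100011100
[000000000000000000000000000011100
[000010000000000000100000000000000
[000000000000000000100000000000000
[000000000000010000000100000000000
[000000000000000000000000000000000
[000000000000000000000000000000000
[000000000000000000000000000000000
[000000000000000000000000000000000
[000000000000000000000000000000000
[000000000000000000000000000000000
[000000000000000000000000000000000
[000000000000000000000000000000000
[000000000000000000000000000000000
[000000000000000000000000000000000
[000000000000000000000000000000000
[000000000000000000000000000000000
[000000000000000000000000000000000]]
```

Only the top tray moved (the lower stack's pixels are unchanged), and the wider jaw gap shows the rim tilted. Now draw it forward.

The manual's scale: shifts go in shares of 75 cm and turns go in shares of pi rad. Converting my numbers, -0.024 m is -0.032, -0.02 m is -0.0267.

Emit:
jog_arm --rows '[{"ty": -0.0053, "aperture": 0}, {"ty": -0.0107, "aperture": 0}, {"ty": -0.016, "aperture": 0}, {"ty": -0.0213, "aperture": 0}, {"ty": -0.0267, "aperture": 0}, {"ty": -0.032, "tz": -0.0013, "aperture": 0}, {"ty": -0.032, "tz": -0.0013, "aperture": 0}]' --clamp_n 9

```text
time: 9.35
ee_pos: [0.4872, 0.2554, 0.1252]
eef_rot: [0.72, 0.694, 0.0, -0.0]
ft_force: [0.4, 0.4, -2.4]
width: 0.0107
grip_force: 9.0
```

Emit:
jog_arm --rows '[{"aperture": 0}, {"aperture": 0}, {"tz": -0.0013, "aperture": 0}, {"tz": -0.0027, "aperture": 0}, {"tz": -0.0027, "aperture": 0}]' --clamp_n 50

```text
time: 9.85
ee_pos: [0.4879, 0.2552, 0.1272]
eef_rot: [0.72, 0.694, 0.0, 0.0]
ft_force: [0.2, 1.1, -2.1]
width: 0.0091
grip_force: 50.0
```

Run:
```python
from h import *
from bench import r
S=r.camera('side');T=r.camera('top');pickle.dump(S,open('pics/side6.pkl','wb'))
g=lambda c,x0,y0,w,h,f: cv2.resize(c['img'][y0:y0+h,x0:x0+w,::-1],(int(w*f),int(h*f)),interpolation=cv2.INTER_CUBIC)
cv2.imwrite('pics/h.png',np.hstack([g(load('side5'),225,205,80,90,5),g(S,225,205,80,90,5)]))
```

```text
(no output)
```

View pics/h.png

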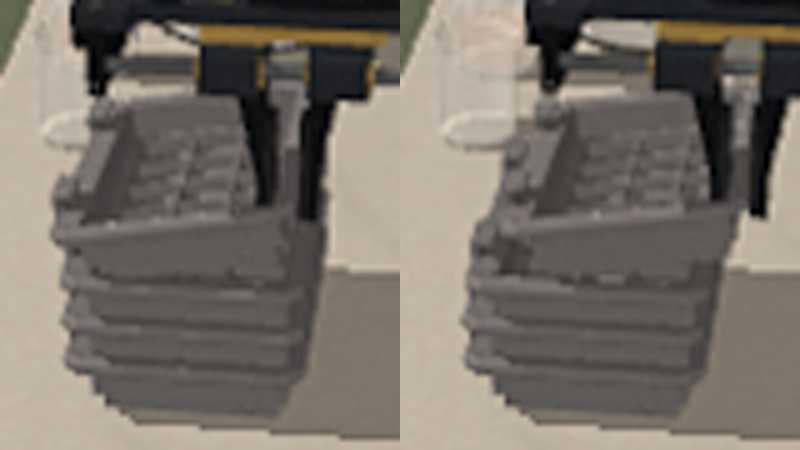

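Left (before the draw): tray tilted with its back edge still hooked. Right (after): it is out of the hooks, level-ish (jaw gap back to 9 mm), with the three lower trays unmoved. Lift away.

To row units: -0.093 m is -0.124, -0.09 m is -0.12.

Emit:
jog_arm --rows '[{"tz": -0.0053, "aperture": 0}, {"tz": -0.0133, "aperture": 0}, {"tz": -0.024, "aperture": 0}, {"tz": -0.0373, "aperture": 0}, {"tz": -0.0533, "aperture": 0}, {"tz": -0.0733, "aperture": 0}, {"tz": -0.0933, "aperture": 0}, {"tz": -0.1093, "aperture": 0}, {"tz": -0.12, "aperture": 0}, {"tz": -0.124, "aperture": 0}, {"tz": -0.124, "aperture": 0}]' --clamp_n 58

```text
time: 11.05
ee_pos: [0.4877, 0.2552, 0.2202]
eef_rot: [0.72, 0.694, 0.0, -0.0]
ft_force: [-0.5, 0.9, -1.8]
width: 0.0089
grip_force: 58.0
```

Emit:
jog_arm --rows '[{"tx": -0.0107, "ty": 0.0053, "aperture": 0}, {"tx": -0.04, "ty": 0.02, "aperture": 0}, {"tx": -0.08, "ty": 0.0413, "aperture": 0}, {"tx": -0.1267, "ty": 0.0653, "aperture": 0}, {"tx": -0.1733, "ty": 0.0893, "aperture": 0}, {"tx": -0.22, "ty": 0.1147, "aperture": 0}, {"tx": -0.2667, "ty": 0.1387, "aperture": 0}, {"tx": -0.3107, "ty": 0.1613, "aperture": 0}, {"tx": -0.3467, "ty": 0.18, "aperture": 0}, {"tx": -0.3707, "ty": 0.192, "aperture": 0}, {"tx": -0.3827, "ty": 0.1987, "aperture": 0}, {"tx": -0.3853, "ty": 0.2, "aperture": 0}]'

```text
time: 12.25
ee_pos: [0.6268, -0.0408, 0.2195]
eef_rot: [0.721, 0.693, -0.001, -0.0]
ft_force: [-1.0, 0.1, -2.6]
width: 0.009
grip_force: 58.0
```

Emit:
jog_arm --rows '[{"tz": 0.008, "aperture": 0}, {"tz": 0.0213, "aperture": 0}, {"tz": 0.0347, "aperture": 0}, {"tz": 0.048, "aperture": 0}, {"tz": 0.056, "aperture": 0}, {"tz": 0.06, "aperture": 0}, {"tz": 0.06, "aperture": 0}, {"tz": 0.06, "aperture": 0}]'

```text
time: 13.05
ee_pos: [0.6271, -0.0393, 0.1753]
eef_rot: [0.72, 0.694, 0.0, 0.0]
ft_force: [-0.3, -0.8, -1.6]
width: 0.0092
grip_force: 58.0
```

Run:
```python
from h import *
from bench import r
S=r.camera('side');T=r.camera('top')
pickle.dump(S,open('pics/side7.pkl','wb'));pickle.dump(T,open('pics/top7.pkl','wb'))
s=r.read_state();p=s['ee_pos'];print(s['ft_force'],s['torque'],s['joint_positions'])
a=-.037;R=np.array([[np.cos(a),-np.sin(a)],[np.sin(a),np.cos(a)]])
X=[]
for x,y,z in [(-55,-80,32),(-55,80,32),(61,80,32),(61,-80,32)]:
    q=p[:2]+R@(np.array([x+50,y-45])/1000); X.append([*q,p[2]-.037+z/1000])
print(np.round(X,3));print('side',proj(S,X),'\ntop',proj(T,X))
```

```text
[-0.04194878 -0.04679487 -1.20946331] [ 0.03150504  0.1183538  -0.02367235] [-0.62572641  0.48574173  0.82873771  1.57773028 -0.37232748  1.24262175
  0.22942694]
[[ 0.618 -0.164  0.171]
 [ 0.623 -0.004  0.171]
 [ 0.739 -0.008  0.171]
 [ 0.733 -0.168  0.171]]
side [[255.30158818 165.82765777]
 [247.25124249 181.86074281]
 [207.66603174 180.43810669]
 [219.97186268 164.6875123 ]] 
top [[318.05338016 139.9245716 ]
 [270.80287907 162.04766678]
 [252.84570509 133.10011407]
 [298.84650788 112.54906118]]
```

Run:
```python
from h import *
S,T=load('side7'),load('top7')
for c,o,(x0,x1,y0,y1) in ((S,'side3',(200,262,156,206)),(T,'top3',(240,330,100,180))):
    im=c['img'][y0:y1,x0:x1].astype(int);b=load(o)['img'][y0:y1,x0:x1].astype(int)
    ch=np.abs(im-b).sum(2)>45; sat=im.max(2)-im.min(2); v=im.max(2)
    for i in range(0,y1-y0,1 if o[0]=='s' else 2): print(y0+i,''.join('.' if not ch[i,j] else ('@' if v[i,j]<45 else ('#' if v[i,j]>105 else '+') if sat[i,j]<28 else 'o') for j in range(x1-x0)))
```

```text
156 ................@@@@@@@+.........@@@@@@@@@@@@@+...@@@@@@@@@@@@
157 ................@@@++@@+......++.@@@@@@@@@@o@@+..+@@@@@@@@@@@@
158 ................@@@+++++++++++++o@@@@@@@@@+++++..+@@@@@@@@+o++
159 ................@@@++++++++++++++@@@@@@@@@+o+++++o@@@@@@@@+o++
160 ................@@@@@+++++++++++++@@@@@@@@+o++@@++@@@@@@@@+o++
161 ................@+@@+............@@@@@@@@@+o@@+++@@@@@@@@@+o+#
162 ................@+@@.............@@@@@@@@@@@@+...+@@@@@@@@@+#o
163 ................++@+.............+++++++@@@@@+...#+@@@@@@@@+..
164 ..................+.....................@@@@@+....#@@@@+####..
165 ........................................+@@@@+.....@@@@+.o....
166 .........................................@@@@+.....@@@@+......
167 .........................................@@@@@+...#@@@@#o.....
168 .........................................@@@@@@..#+@@@@#o.....
169 .........................................+@@@@@+.#@@@@@+......
170 .......................................+..@@@@@+#+@@@@@+#.....
171 ..............................++.#.#...+..@@@@@+++@@@@@+#.....
172 ...................##.+.
[... 5349 characters left out ...]
+++++oooooo++++@@++ooo.oooooooooooo
166 ........................................#++@@@@@@@@@@@@@+++++o++o++@@@@+ooooo.oooooooooooo
168 +++++....................................#++@@@@@@@@@@@@@++++++++@@@@++...ooo.oooooooooooo
170 +++++++++++...............................o+@@@@@@@@@++++++++++@@@@++..ooo....oooooooooooo
172 +++++++++..oooooo.........................#+@@@@@+++#o....++++@@@@++..oooooooooooooooooooo
174 +++++...oooooooooooooooo..................#+++++##.........++@@@@++...oooooooooooooooooooo
176 ++....ooooooooooooooooooooo#................................+@@@++..oooooooooooooooooooooo
178 ..ooooooooooooooooooooooooo#..#.##.........................#++@@+...oooooooooooooooooooooo
```

Run:
```python
from h import *
S=load('side7');im=cv2.resize(S['img'][150:204,195:262],None,fx=2,fy=1,interpolation=cv2.INTER_LINEAR).astype(int)
v=im.mean(2)
ch="@%#*+=-:. "
for i in range(v.shape[0]): print(150+i,''.join(ch[min(9,int(x//21))] for x in v[i]))
b=load('side0');im=cv2.resize(b['img'][220:262,232:300],None,fx=2,fy=1).astype(int).mean(2)
for i in range(im.shape[0]): print(220+i,''.join(ch[min(9,int(x//21))] for x in im[i]))
```

```text
150 ++++++++++++++++++++++++++++++++++=+#%%%%%%%%%%%%%%%%%%%%%%%%%%%%%%%%%%%%%%%%%%%%%%%%%%%%%%%%%%%%%%%%%%%%%%%%%%%%%%%%%%%%%%%%%%%%%%%%%
151 ++++++++++++++++++++++++++++++++++=+#%%%%%%%%%%%%%%%%%%%%%%%%%%%%%%%%%%%%%%%%%%%%%%%%%%%%%%%%%%%%%%%%%%%%%%%%%%%%%%%%%%%%%%%%%%%%%%%%%
152 ++++++++++++++++++++++++++++++++++=+#%%%%%%%%%%%%%%%%%%%%%####################*+*******************################################%%%
153 +++++++++++++++++++++++++++++++++++*%@@@@@@@@@@@@@@@@@@%%#*******************++==================++++++++++++++++++++++++++++++++++++*
154 +++++++++++++++++++++++++++++++++++*%@@@@@@@@@@@@@@@@@@@%#*++*****+++***#####*+++++++++=++++++==++++++++++++++++++++++++++++++++++++==
155 ++++++++++++++++++++++++++++++++++++*#***#%@@@@@@@@@@@@@%*+==========+++***#%%#*******************####**+++++*#####*##****########****
156 ++++++++++++++++++++++++++++++++++++=====+%@@@@@@@@@@@@@%#+================*%%%%%%%%%%%%%%%%%%%%%%@@@%#*+===+*%@%%%%%%%%%%%%%%%%%@@@@%
157 ++++++++++++++++++++++++++++++++++++++===*%@@@@%%########*++++++++++++**+++*#%%%%%%%%%%%%%%%%%%%##%%%%#*+==+*#%%%%%%%%%%%%%
[... 11627 characters left out ...]
...........:-==+===+++++++++++++++++++++++*********************************************************************##*+=-:............::::::
258 ..........:-=+++++++++++++++++++++++++++++++++++++++++++++++++++++++++++++++***********************************##**+=--------:..........
259 .........:--=++++++++++++*********++++++++++++++++++++++++++++++++++++++++++++++++++++++++++++++++++***#*******##**++===+++===----------
260 ........::-=====++===+++++++****************************************++++++++++++++++++++++++++++++++***************+===========+++++++==
261 ........::-==================+++**********************************************************************************++====================
```

The near rim line now runs from (238,182) to (212,185.5), where a level tray would show it slightly rising to the back, so the tray is pitched back-down by about 0.15 rad. I'll set it on a free patch of bench to level it and re-grip. First a check that the patch is clear.

Run:
```python
from h import *
S,T=load('side0'),load('top0')
t=lambda p:(p[0]/3.2+180-.35,p[1]/3.2+110-.35)
print('beaker base',onz(T,t((303,220)),0),'top',onz(T,t((302,180)),.069),'bottle',onz(T,t((391,117)),.104))
X=[(.435,-.07,0),(.55,-.07,0),(.55,.09,0),(.435,.09,0)]
for n,c in(('S',load('side3')),('T',T)):
    p=proj(c,X).astype(np.int32); m=np.zeros(c['img'].shape[:2],np.uint8); cv2.fillConvexPoly(m,p,1); v=c['img'][m>0]; print(n,p.tolist(),v.mean(0),v.std(0),v.min(0))
```

```text
beaker base [ 0.65307933 -0.02922341  0.        ] top [ 0.65959692 -0.03353339  0.069     ] bottle [ 0.65862319 -0.13551791  0.104     ]
S [[310, 227], [274, 226], [270, 250], [311, 252]] [143.4743083  135.33003953 125.53952569] [44.38831448 40.64567524 33.70643754] [54 52 53]
T [[320, 224], [301, 196], [258, 219], [276, 249]] [141.68089888 128.75168539 111.27359551] [2.57262496 2.42276712 2.28499736] [113 104  89]
```

The patch is uniform bench in the top view and the beaker is over 0.1 m away.

To row units: -0.186 m is -0.248, -0.03 m is -0.04.

Emit:
jog_arm --rows '[{"ty": -0.004, "tz": -0.0107, "aperture": 0}, {"tx": 0.004, "ty": -0.0133, "tz": -0.0267, "aperture": 0}, {"tx": 0.0133, "ty": -0.0333, "tz": -0.04, "aperture": 0}, {"tx": 0.0267, "ty": -0.0667, "tz": -0.04, "aperture": 0}, {"tx": 0.0453, "ty": -0.1067, "tz": -0.04, "aperture": 0}, {"tx": 0.0667, "ty": -0.1467, "tz": -0.04, "aperture": 0}, {"tx": 0.0853, "ty": -0.184, "tz": -0.04, "aperture": 0}, {"tx": 0.1027, "ty": -0.216, "tz": -0.04, "aperture": 0}, {"tx": 0.1133, "ty": -0.2373, "tz": -0.04, "aperture": 0}, {"tx": 0.1187, "ty": -0.2467, "tz": -0.04, "aperture": 0}, {"tx": 0.1187, "ty": -0.248, "tz": -0.04, "aperture": 0}, {"tx": 0.1187, "ty": -0.248, "tz": -0.04, "aperture": 0}]'

```text
time: 14.35
ee_pos: [0.4449, 0.0561, 0.2055]
eef_rot: [0.72, 0.694, 0.001, 0.0]
ft_force: [1.5, -0.2, -1.7]
width: 0.0088
grip_force: 58.0
```

Emit:
jog_arm --rows '[{"tz": 0.0107, "aperture": 0}, {"tz": 0.0333, "aperture": 0}, {"tz": 0.06, "aperture": 0}, {"tz": 0.0867, "aperture": 0}, {"tz": 0.1133, "aperture": 0}, {"tz": 0.14, "aperture": 0}, {"tz": 0.1627, "aperture": 0}, {"tz": 0.18, "aperture": 0}, {"tz": 0.1893, "aperture": 0}, {"tz": 0.196, "aperture": 0}, {"tz": 0.1987, "aperture": 0}, {"tz": 0.1987, "aperture": 0}]'

```text
time: 15.55
ee_pos: [0.4446, 0.0564, 0.0561]
eef_rot: [0.72, 0.694, 0.0, 0.0]
ft_force: [-1.0, -0.4, -0.5]
width: 0.0091
grip_force: 58.0
```

To row units: 0.018 m is 0.024, 0.015 m is 0.02.

Emit:
jog_arm --rows '[{"aperture": 0}, {"tz": 0.004, "aperture": 0}, {"tz": 0.008, "aperture": 0}, {"tz": 0.012, "aperture": 0}, {"tz": 0.016, "aperture": 0}, {"tz": 0.02, "aperture": 0}, {"tz": 0.024, "aperture": 0}, {"tz": 0.024, "aperture": 0}]' --clamp_n 5

```text
time: 16.35
ee_pos: [0.4443, 0.0564, 0.0377]
eef_rot: [0.72, 0.694, -0.0, 0.0]
ft_force: [0.1, 0.8, -1.2]
width: 0.0098
grip_force: 5.0
```

Emit:
jog_arm --rows '[{"aperture": 0.018}, {"aperture": 0.022}, {"aperture": 0.022}, {"tz": -0.0013, "aperture": 0.022}]' --clamp_n 5

```text
time: 16.75
ee_pos: [0.4444, 0.0566, 0.0391]
eef_rot: [0.72, 0.694, 0.0, -0.0]
ft_force: [-0.5, -0.5, -0.5]
width: 0.0219
grip_force: 0.0
```

Emit:
jog_arm --rows '[{"aperture": 0.012}, {"aperture": 0.006}, {"aperture": 0}, {"aperture": 0}]' --clamp_n 5

```text
time: 17.15
ee_pos: [0.4444, 0.0567, 0.0391]
eef_rot: [0.72, 0.694, 0.0, -0.0]
ft_force: [-0.2, 0.9, 0.9]
width: 0.0097
grip_force: 5.0
```

Emit:
jog_arm --rows '[{"aperture": 0}, {"aperture": 0}, {"aperture": 0}]' --clamp_n 60

```text
time: 17.45
ee_pos: [0.4444, 0.0566, 0.0391]
eef_rot: [0.72, 0.694, 0.0, -0.0]
ft_force: [-0.9, 0.5, 1.3]
width: 0.009
grip_force: 60.0
```

Create rim.py:
```python
# near rim's top line in the side view: brightest row per column around the level prediction, then a line fit
from h import *
from bench import r
import sys
S=r.camera('side');s=r.read_state();p=s['ee_pos'];z0=p[2]-float(sys.argv[1])
a=-.037;R=np.array([[np.cos(a),-np.sin(a)],[np.sin(a),np.cos(a)]])
def w(x,y,z): return [*(p[:2]+R@(np.array([x+50,y-45])/1000)),z0+z/1000]
A,B=proj(S,[w(-45,76,32),w(45,76,32)])
g=cv2.GaussianBlur(S['img'].mean(2),(0,0),.7);us=np.arange(int(B[0])+2,int(A[0])-1);rows=[]
for u in us:
    v=A[1]+(B[1]-A[1])*(u-A[0])/(B[0]-A[0]); r0=int(round(v))-8; c=g[r0:r0+17,u]; gr=c[:-1]-c[1:]
    rows.append(r0+.5+np.argmax(gr[:]))   # strongest bright-to-dark drop = outer top edge
rows=np.array(rows,float);k=np.polyfit(us,rows,1)
for _ in range(3):
    e=abs(np.polyval(k,us)-rows); q=e<=max(1,np.median(e)); k=np.polyfit(us[q],rows[q],1)
print('pred',A.round(1),B.round(1),'slope',(A[1]-B[1])/(A[0]-B[0]),'fit slope',k[0],'offset mid',np.polyval(k,us.mean())-(A[1]+B[1])/2,q.mean()); print(rows)
```

```bash
python3 rim.py .039
```

```text
pred [306.3 241.4] [274.  239.9] slope 0.04836383072744171 fit slope 0.41199999999999837 offset mid -1.5847357306022332 0.5
[235.5 234.5 234.5 234.5 235.5 235.5 235.5 235.5 235.5 235.5 235.5 235.5
 235.5 243.5 242.5 242.5 242.5 242.5 242.5 242.5 242.5 242.5 242.5 242.5
 242.5 239.5 238.5 239.5 238.5 238.5]
```

Emit:
jog_arm --rows '[{"tz": -0.0053, "aperture": 0}, {"tz": -0.0133, "aperture": 0}, {"tz": -0.0267, "aperture": 0}, {"tz": -0.04, "aperture": 0}, {"tz": -0.0507, "aperture": 0}, {"tz": -0.0533, "aperture": 0}, {"tz": -0.0533, "aperture": 0}]' --clamp_n 60

```text
time: 18.2
ee_pos: [0.4445, 0.0569, 0.0795]
eef_rot: [0.72, 0.694, 0.001, -0.0]
ft_force: [-0.0, -0.1, -2.3]
width: 0.0092
grip_force: 60.2
```

```bash
python3 rim.py .039
```

```text
pred [306.8 228.4] [274.1 226.9] slope 0.045881226113060496 fit slope -0.18288177339901682 offset mid 1.4883770014735944 0.5172413793103449
[229.5 234.5 234.5 229.5 229.5 229.5 228.5 228.5 229.5 229.5 229.5 229.5
 229.5 229.5 229.5 229.5 229.5 229.5 229.5 229.5 229.5 229.5 229.5 229.5
 223.5 226.5 226.5 226.5 226.5]
```

To row units: -0.137 m is -0.1827, -0.134 m is -0.1787.

```bash
sed -i 's/r0=int(round(v))-8; c=g\[r0:r0+17,u\]/r0=int(round(v))-3; c=g[r0:r0+9,u]/; s/rows.append.*/gr=np.clip(gr,0,None)**2; rows.append(r0+.5+(gr*np.arange(8)).sum()\/gr.sum())/' rim.py; sed -i 's/print(rows)/print(rows.round(1))/' rim.py
python3 rim.py .039
```

```text
pred [306.8 228.5] [274.1 227. ] slope 0.04589064978779479 fit slope 0.016999346575587968 offset mid 1.6523583600824736 0.8620689655172413
[229.1 229.  229.  229.3 229.3 229.2 229.2 229.2 229.4 229.4 229.4 229.3
 229.2 229.3 229.5 229.5 229.5 229.6 229.6 229.6 229.6 229.4 229.8 229.6
 228.8 227.8 227.  226.9 226.5]
```

Emit:
jog_arm --rows '[{"tz": -0.0133, "aperture": 0}, {"tz": -0.04, "aperture": 0}, {"tz": -0.0667, "aperture": 0}, {"tz": -0.0933, "aperture": 0}, {"tz": -0.12, "aperture": 0}, {"tz": -0.1467, "aperture": 0}, {"tz": -0.1667, "aperture": 0}, {"tz": -0.1787, "aperture": 0}, {"tz": -0.1827, "aperture": 0}, {"tz": -0.1827, "aperture": 0}]'

```text
time: 19.3
ee_pos: [0.4443, 0.0565, 0.216]
eef_rot: [0.72, 0.694, 0.0, -0.0]
ft_force: [0.6, 0.0, -1.2]
width: 0.0092
grip_force: 60.2
```

```bash
python3 rim.py .039
```

```text
pred [308.6 181. ] [274.3 179.8] slope 0.036787955877631395 fit slope 0.013321479943706912 offset mid 1.9928945593055971 0.8709677419354839
[182.2 182.2 182.3 182.3 182.4 182.3 182.3 182.3 182.3 182.3 182.4 182.4
 182.3 182.3 182.  182.3 182.4 182.4 182.4 182.4 182.4 182.6 183.8 183.1
 182.4 182.4 182.4 180.9 179.9 179.5 182.7]
```

The tray is now level within about 0.025 rad and not rolled. Moving to the ready point.

To row units: 0.186 m is 0.248, -0.04 m is -0.0533.

Emit:
jog_arm --rows '[{"tx": -0.004, "ty": 0.008, "aperture": 0}, {"tx": -0.012, "ty": 0.0253, "aperture": 0}, {"tx": -0.024, "ty": 0.0507, "aperture": 0}, {"tx": -0.0387, "ty": 0.08, "aperture": 0}, {"tx": -0.0533, "ty": 0.112, "aperture": 0}, {"tx": -0.068, "ty": 0.144, "aperture": 0}, {"tx": -0.0827, "ty": 0.1747, "aperture": 0}, {"tx": -0.0973, "ty": 0.2027, "aperture": 0}, {"tx": -0.1067, "ty": 0.224, "aperture": 0}, {"tx": -0.1147, "ty": 0.2387, "aperture": 0}, {"tx": -0.118, "ty": 0.2467, "aperture": 0}, {"tx": -0.118, "ty": 0.248, "aperture": 0}]'

```text
time: 20.55
ee_pos: [0.6272, -0.0394, 0.2152]
eef_rot: [0.72, 0.694, -0.001, 0.0]
ft_force: [-1.2, -0.1, -1.9]
width: 0.009
grip_force: 60.2
```

Emit:
jog_arm --rows '[{"tz": 0.0053, "aperture": 0}, {"tz": 0.0147, "aperture": 0}, {"tz": 0.0267, "aperture": 0}, {"tz": 0.0387, "aperture": 0}, {"tz": 0.048, "aperture": 0}, {"tz": 0.0533, "aperture": 0}, {"tz": 0.0533, "aperture": 0}, {"tz": 0.0533, "aperture": 0}, {"tz": 0.0533, "aperture": 0}]'

```text
time: 21.45
ee_pos: [0.6272, -0.0388, 0.1764]
eef_rot: [0.72, 0.694, 0.0, 0.0]
ft_force: [0.1, -1.5, -1.5]
width: 0.0093
grip_force: 60.2
```

```bash
python3 rim.py .039
```

Run:
```python
from h import *
from bench import r
S,T=r.camera('side'),r.camera('top');s0=load('side0');s3=load('side3');t3=load('top3')
# lower stack unmoved, lid still shut, bottle/pen unmoved
d=lambda a,b,x0,y0,x1,y1:round(float(np.abs(a['img'][y0:y1,x0:x1].astype(int)-b['img'][y0:y1,x0:x1]).mean()),2)
print('stack low',d(S,s0,232,262,292,290),'pens',d(S,s0,175,295,250,315),d(S,s0,318,305,380,340),'lid+housing',d(S,s3,254,185,305,206),'bottle',d(S,s0,230,208,246,230))
```

```text
pred [244.  181.7] [213.4 180.6] slope 0.0359591458766778 fit slope -0.0004921228803663497 offset mid 2.0719153909236354 0.9285714285714286
[183.1 182.7 182.  182.9 183.1 183.2 183.4 183.5 183.4 183.3 183.3 183.4
 183.4 183.4 183.3 183.3 183.4 183.4 183.4 183.4 183.4 183.4 183.3 183.1
 182.9 182.4 183.2 182. ]
stack low 5.69 pens 5.66 5.93 lid+housing 2.34 bottle 7.57
```

```bash
python3 -c "
from bench import r
print(r.close_job())"
```

```text
the job is handed in; nothing more can be done
None
```

I handed the job in at about 21 s with the lid shut and the top tray peeled off and held at the ready point, level within about 0.03 rad. It came off pitched about 0.15 rad back-down, so I set it briefly on clear bench to level it and re-grip. Image checks show the lid still shut and the lower trays, bottle and pen unmoved; the beaker was not re-checked.

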